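Fit the reducing cup to the bench wheel and start its centre bolt

TASK

Change the potter's wheel over to the small moulds: nest the loose aluminium reducing cup fully home inside the cup head on the wheel and let go of it, then stand the centre bolt upright in the threaded hole in the middle. Start the bolt as a fitter does: turn it backward (counter-clockwise from above) with its weight on the thread until you feel it drop off the start of the thread, then turn it one full turn forward (clockwise) without forcing it. Finish still gripping the bar of the bolt, started but not tight, and leave everything else on the table where it is.

Things in the scene. Friction and masses are not known exactly. Their poses are not given: they have to be found in the camera images.
- wheel: The potter's wheel, fixed, spindle locked: a white bench machine 260 x 240 x 85 mm with a grey splash pan (240 mm across, rim 130 mm above the table) and in it the cup head, an open tapered aluminium cup with its floor 145 mm above the table, its rim 34 mm above that floor and 126 mm across inside. Origin: under the middle. A red dot on the cup head's rim lies towards +x.
- spindle (a point): Centre of the mouth of the threaded hole in the cup head's floor; z up along the hole, x towards the red dot. Coarse right-hand single-start thread, 8 mm pitch, 31 mm across at the root, 23.6 mm at the crest; the hole is over 55 mm deep. The thread ridge begins 1 mm below the mouth with a blunt end that points to the red dot.
- cup: Reducing cup: loose, upright, open aluminium cup shaped like the cup head, a size smaller: 56 mm high, 91 mm across at the foot, 117 mm over its top 24 mm (a straight rim band), wall 8 mm, 40 mm hole in its 6 mm floor, 0.28 kg. Origin: centre of its underside, z up; round, any yaw will do. Fully home, its underside is on the cup head's floor (4 mm side play), its rim 22 mm above the other.
- bolt: Centre bolt, 103 mm long, 0.25 kg, standing nose down in a wooden block (fixed, 100 x 100 x 50 mm), tip 6 mm above the table. Origin: tip of the nose, z up. Nose 14 mm wide, tapering out to a 22 mm shank at 10 mm; thread 29 mm across from 32 mm up; steel flange 48 mm across at 74 to 79 mm; black hand bar along x at 79 to 103 mm, 52 mm long, 14 mm thick, its +x end yellow. Clockwise tightens.
- bolt_mark (a point): Middle of the yellow end of the bolt's bar, 22 mm out along the bolt's +x, 91 mm above its tip. The lowest end of the bolt's thread lies under it.
- bolt_thread (a point): Lowest end of the bolt's thread, 32 mm above its tip. With the bolt on the thread and the yellow end towards the red dot, the tip is 33 mm below the spindle's mouth, and 1 mm lower per 45 degrees clockwise of that. Turned backward it climbs, and 10 to 20 degrees past the dot it drops 8 mm. In the thread it has 2 mm of up-and-down and 0.8 mm of sideways play.
- mould: Bystander: a round white plaster mould, 92 mm across, 70 mm high. Origin under its centre.
- mug: Bystander: a terracotta mug, 76 mm across, 85 mm high. Origin under its centre.
- rib: Bystander: a flat wooden rib lying on the table, 100 x 50 x 8 mm. Origin under its centre.
- loop_tool: Bystander: a trimming tool with a dark wooden handle and wire loop lying along its x, 165 mm long, 14 mm thick. Origin under its middle.
- jar: Bystander: a white glaze jar with a blue lid, 68 mm across, 85 mm high. Origin under its centre.
- slip_bottle: Bystander: a white bottle with a red cap, 60 mm across, 170 mm high. Origin under its centre.
- scraper: Bystander: a steel scraper with a green handle lying on the table, 190 x 70 x 14 mm. Origin under its middle.
Things that resemble listed ones, but are neither listed nor needed, are in the scene too. Leave any green or purple look-alike of the cup alone. Of the things that look like the bolt, the larger one is meant.

How it is judged (in metres and radians):
On the way, in this order (a step that is already met when the one before it is completed fails the run):
1. the reducing cup stands fully home in the cup head, let go (z of cup in the frame of spindle between -0.002 and 0.002 m and horizontal distance between cup and spindle below 0.006 m and angle between cup's own z axis and vertical below 0.05 rad and contact force between the fingers and cup below 0.1 N), for 0.2 s.
2. the bolt stands on the very start of the thread, at the top of its climb (z of bolt in the frame of spindle between -0.0343 and -0.0315 m and horizontal distance between bolt and spindle below 0.003 m and x of bolt_mark in the frame of spindle above 0.0165 m and contact force between bolt and wheel above 0.2 N), for 0.05 s.
3. the bolt has dropped off the start of the thread by one pitch (z of bolt in the frame of spindle between -0.0426 and -0.0392 m and horizontal distance between bolt and spindle below 0.003 m and x of bolt_mark in the frame of spindle above 0.01 m), for 0.1 s.
At the end, for the whole second after the job is handed in: The cup is fully home in the cup head (2 mm in height, 6 mm off centre), untouched; the bolt stands upright in the spindle (3 mm, 4 degrees), one turn past the drop (within 70 degrees, nose 45.8 to 51.4 mm below the mouth), at rest, the fingers gripping it by over 1.5 N (all of step 1 and z of bolt in the frame of spindle between -0.0514 and -0.0458 m and x of bolt_mark in the frame of spindle above 0.0066 m and horizontal distance between bolt and spindle below 0.003 m and angle between bolt's own z axis and vertical below 0.07 rad and contact force between the fingers and bolt above 1.5 N and linear speed of bolt below 0.02 m/s and angular speed of bolt below 0.3 rad/s); the arm keeps its last pose, push and grip.
It fails at once if the bolt is forced against the thread (contact force between bolt and wheel above 60 N).
It fails at once if a bystander is disturbed (distance of any of mould, mug, rib, loop_tool, jar, slip_bottle, scraper from where it was at the start of the episode above 0.02 m).
It also fails if it takes over 72 s, if anything falls off the work surface, if the arm or the gripper's body presses on something with over 40 N, if the wrist force passes 120 N, or if a joint passes its speed limit or range.

ROBOT

A 6-joint arm with a two-finger parallel gripper is mounted at the origin on the work surface. World frame = base frame: x ahead of the robot, y to its left, z up, the work surface at z = 0. Lengths are in mm, angles in rad, forces in N, time in s.
With the tool pointing down it reaches from about 350 to 875 mm from the base axis. Payload 4.2 kg.
Tool frame: the origin (TCP) lies on the centre line of the jaws, within the pads' length; the fingertips stand 25 mm ahead of it and the grasp point (between the pads) lies 6 mm ahead of it; z points along the fingers, y is the direction in which the jaws open and shut (so a half turn about z gives the same grasp; the last joint's range is limited). The gripper opens to 85 mm and grips with 20 to 120 N. Pads are 22 mm wide; open, the fingers measure 114 mm over their backs; the gripper's body (76 mm by 85 mm) begins 54 mm behind the grasp point. The pads swing forward as they close: fully open they stand 13 mm farther back than shut.
Start: joints at [-1.012, 0.385, 0.008, 0, -1.194, -0.259], TCP at [184.597, -597.096, 256.312] pointing down, gripper open.
Joint ranges: [-3.14, 3.14], [-1.21, 2.06], [-1.07, 1.41], [-3.16, 2.05], [-2.99, -0.16], [-3.1, 3.1]. Speed limits (rad/s): [2.79, 2.79, 3.14, 3.14, 3.14, 3.14].

INTERFACE

Orientations are given as a unit quaternion [x, y, z, w].
In Python, from bench import arm gives the robot as it stands.
- The arm moves only by the tool drive_tool, never from a script. Its argument "plan" is a list of rows, each a list of 2 entries, a list of its own where there are three numbers: the shift along the tool's x, y, z in m, then the turn about the tool's z in degrees. A call has 1 to 12 rows; each row shifts and turns the commanded pose from where the row before left it, along the tool's axes as they then stand; what a row does not reach is not made up. A row lasts 1/8 s, in which the tool goes at most 62.5 mm and 10.7 degrees, less where a joint would pass 70% of its speed; a pose out of reach is approached as far as the arm can. A call with a gripper value outside its range is refused whole. "fingers" is the closure, from -1 (fully open) to 1 (shut), so that 0 is half open, set as the call begins (left out, the last holds). The fingers move at their own pace and stop on an object; the grip force is fixed at half the most. Time passes only in rows, so rows that do not move let the fingers close. It gives the time, the measured TCP pose, the force and the opening at its end, in the units of the state.
- arm.read_state(): the state, without advancing time (a new reading comes with each control period).
- arm.get_image(name): name is "side" or "top"; returns a dict with "image" (384x512x3 uint8, red, green, blue), "K" (3x3 intrinsics, pixels), "R" (3x3) and "t" (3): a world point X has camera coordinates R X + t. Camera axes: x right, y down, z forward; pixel columns grow to the right and rows downward; lengths in mm; the calibration is good to about 2 mm. A picture is of the moment at which its call begins. There is no depth.
- arm.job_done(): hands the job in, once; it reports no verdict.
The state is a dict: "clock": time; "joints": joint angles; "joint_vel": joint speeds; "joint_efforts": joint torques, N m; "position": TCP position; "ee_rot": TCP orientation; "contact_force": force on the tool from outside, world axes, zero at the start; "wrist_torque": the same for the moment, N m; "gripper_width": finger opening in mm.
Only numpy, scipy, OpenCV 4.12 (cv2) and the standard library are available. Lean on these libraries where they do the work, as an engineer would, in place of code of your own. Each camera call takes 0.05 s, during which the arm holds its last target.

## Working session

There is one attempt and no reset: what is moved stays moved. The work goes in short steps, Python scripts to look and compute and a tool call to move; the robot and the scene stay as the last step left them, time stands still between calls to the robot, and variables do not carry over. Pictures are saved under pics/ and viewed, and the job is handed in when it is done.

Besides the shell and the picture viewer there is one more tool, called after "Request:" as name(argument=value, ...) on one line, values as JSON. drive_tool: Moves the arm, as the interface text tells. Its arguments: {"type":"object","properties":{"plan":{"type":"array"},"fingers":{"type":"number"}},"required":["plan"]}

```bash
mkdir -p pics; ls; cat > h.py <<'E'
import numpy as np, cv2
from bench import arm
def snap(n,f):
    d=arm.get_image(n); cv2.imwrite(f'pics/{f}.png',cv2.cvtColor(d['image'],cv2.COLOR_RGB2BGR))
    np.savez(f'pics/{f}.npz',**{k:np.array(d[k]) for k in('image','K','R','t')}); return d
def load(f): return dict(np.load(f'pics/{f}.npz'))
def ray(d,u,v,z):
    R=d['R'];t=d['t'].ravel();c=-R.T@t
    r=R.T@np.linalg.solve(d['K'],[u,v,1.]); return c+r*(z-c[2])/r[2]
def proj(d,X):
    p=d['K']@(d['R']@np.array(X,float)+d['t'].ravel()); return p[:2]/p[2]
E
python3 - <<'E'
from h import *
for n in('top','side'):
    d=snap(n,n+'0'); print(n,d['K'],-d['R'].T@d['t'],d['R'])
print(arm.read_state())
for n in('top0','side0'):
    i=cv2.imread(f'pics/{n}.png'); cv2.imwrite(f'pics/{n}b.png',cv2.resize(i,(800,600),interpolation=cv2.INTER_CUBIC))
E
```

```text
pics
top [[375.26229879   0.         262.86807418]
 [  0.         375.26229879 188.15442843]
 [  0.           0.           1.        ]] [ 455.01937838 -101.64684483 1530.55100835] [[ 0.01278063 -0.99985656 -0.01111364]
 [-0.99847283 -0.01216396 -0.05388911]
 [ 0.0537462   0.0117854  -0.99848508]]
side [[392.34532594   0.         255.16717809]
 [  0.         392.34532594 191.40350889]
 [  0.           0.           1.        ]] [ 427.39035035 1129.96868043  960.50217777] [[-0.9957703  -0.09183537 -0.00278803]
 [-0.04871066  0.55341231 -0.83148186]
 [ 0.07790237 -0.82782914 -0.5555449 ]]
{'clock': 0.1, 'joints': array([-1.01242096e+00,  3.85488279e-01,  6.77962980e-03, -4.16409933e-04,
       -1.19401280e+00, -2.58626801e-01]), 'joint_vel': array([-0.00248083, -0.00147716,  0.00454199,  0.00270498,  0.000995  ,
        0.00083747]), 'joint_efforts': array([-1.10580113e-03, -3.93317592e+01,  1.88929635e+01,  4.19795975e+00,
       -2.58240128e-03,  5.42321345e-06]), 'position': array([ 184.44424239, -596.67668574,  255.33519318]), 'ee_rot': array([-1.49237823e-01,  9.88800844e-01,  9.60232650e-04, -2.04759230e-04]), 'contact_force': array([-0.47727678,  0.281792  ,  0.25388428]), 'wrist_torque': array([-0.00745543, -0.01859507, -0.00654507]), 'gripper_width': 85.46284562088628}
```

View pics/top0b.png

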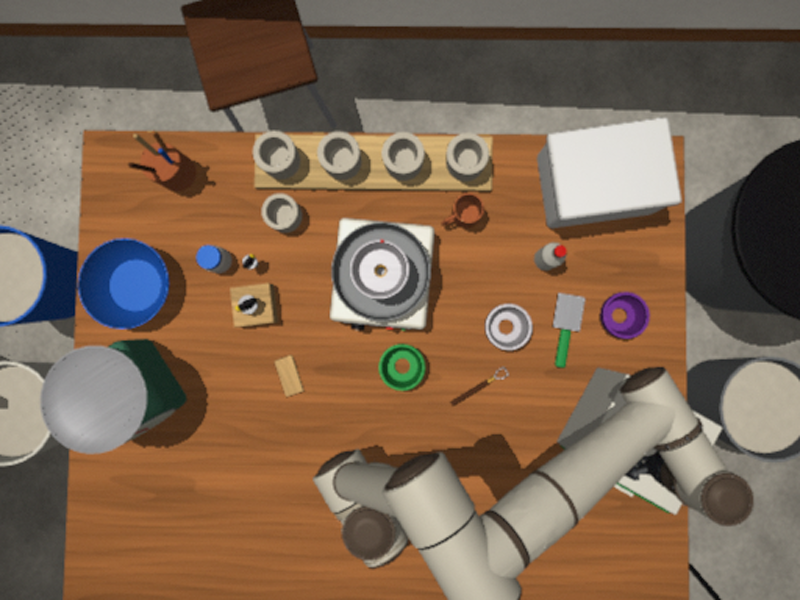

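View pics/side0b.png

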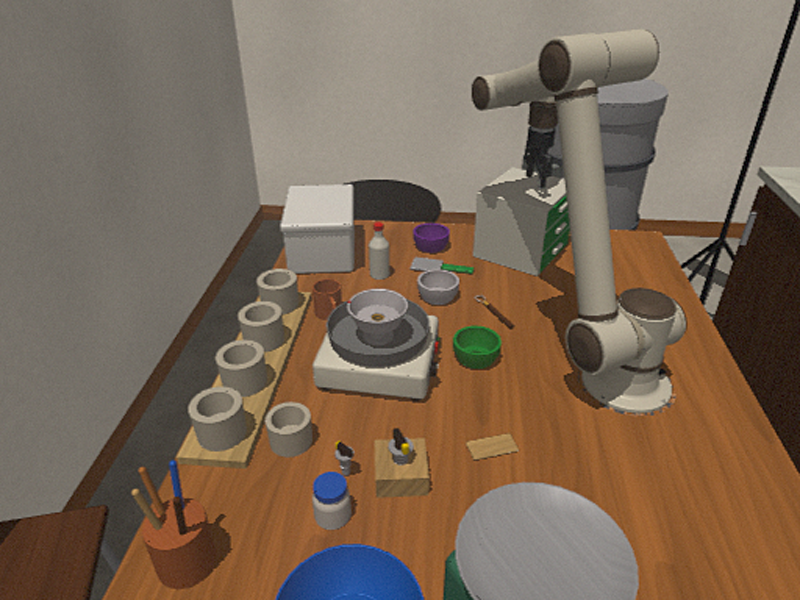

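The top view (800 px scale) shows three things shaped like the cup: silver (508,327), green (402,367) and purple (625,315). The silver aluminium one is meant. Two look like the bolt: the larger stands in the wooden block at (250,305), the smaller stands loose at (250,262). The larger, in the block, is meant. I'll confirm both in enlarged crops.

```bash
python3 - <<'E'
from h import *
def crop(n,x,y,w,h,s): 
    i=cv2.imread(f'pics/{n}.png')[y:y+h,x:x+w]; return cv2.resize(i,(w*s,h*s),interpolation=cv2.INTER_CUBIC)
a=crop('top0',130,150,60,60,6);b=crop('top0',295,180,60,60,6)
cv2.imwrite('pics/c1.png',np.hstack([a,b]))
a=crop('side0',205,265,75,60,5);b=crop('side0',200,170,75,60,5)
cv2.imwrite('pics/c2.png',np.hstack([a,b]))
a=crop('top0',205,135,80,80,7); cv2.imwrite('pics/c3.png',a)
E
```

```text
(no output)
```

View pics/c1.png

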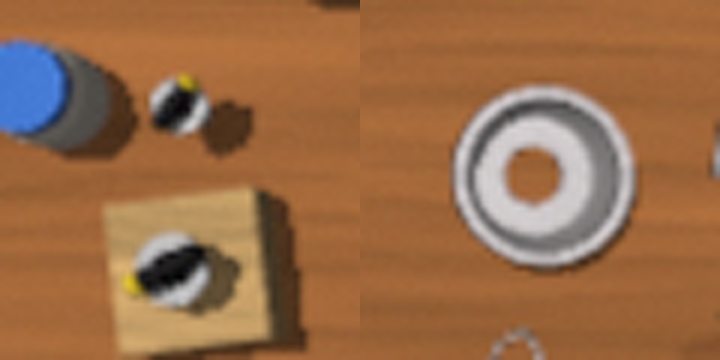

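View pics/c2.png

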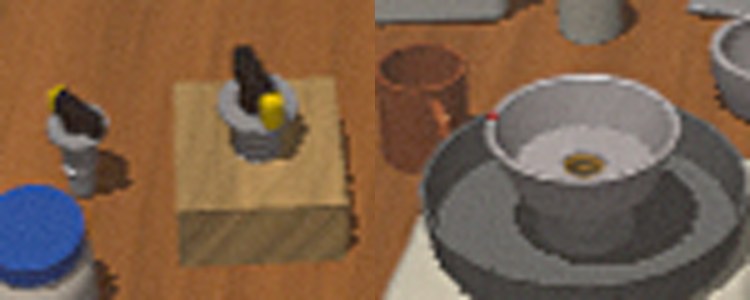

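View pics/c3.png

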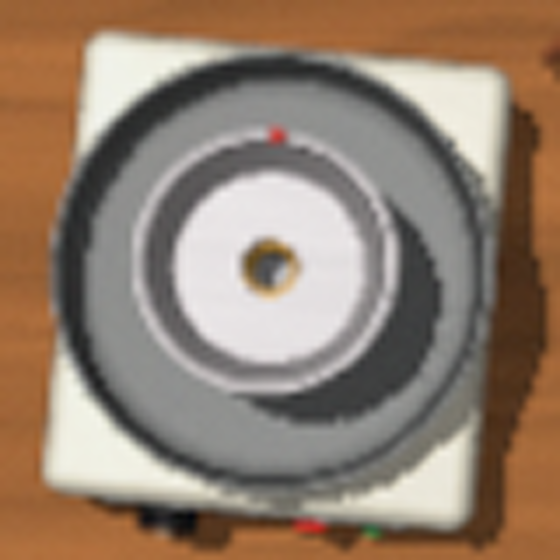

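The crops confirm it: the larger bolt is in the block, with its bar at about top pixel (158,195) and yellow end at (152,197). The plain aluminium cup is at about (325,209). The cup head's hole is at (243,173), with the red dot at (244,154). Now I'll measure them.

```bash
cat > m.py <<'E'
from h import *
from scipy.optimize import least_squares
def blob(d,m,x,y,w,h,conn=True):
    k=np.zeros_like(m,np.uint8); k[y:y+h,x:x+w]=m[y:y+h,x:x+w]
    n,l,s,c=cv2.connectedComponentsWithStats(k)
    i=1+np.argmax(s[1:,4]); return (l==i).astype(np.uint8),c[i],s[i]
def outer(mask): return max(cv2.findContours(mask,cv2.RETR_EXTERNAL,cv2.CHAIN_APPROX_NONE)[0],key=len)[:,0,:].astype(float)
def circ(d,pts,z):
    P=np.array([ray(d,u,v,z)[:2] for u,v in pts]); c=P.mean(0)
    f=lambda p:np.hypot(*(P-p[:2]).T)-p[2]
    r=least_squares(f,[*c,50],loss='soft_l1',f_scale=1.); return r.x,np.abs(r.fun).mean()
def hsv(d): return cv2.cvtColor(d['image'],cv2.COLOR_RGB2HSV)
E
python3 - <<'E'
from m import *
for n,box in(('top0',(300,185,52,52)),('side0',(262,168,36,30))):
    d=load(n);H=hsv(d); m=(H[...,1]<60)
    b,c,s=blob(d,m,*box); o=outer(b); print(n,c,s)
    print('cup rim',circ(d,o,56))
    if n=='side0':
        # top part of silhouette: back of rim
        oo=o[o[:,1]<s[1]+s[3]*0.45]; print(circ(d,oo,56))
    # hole
for n,box in(('top0',(225,155,40,40)),('side0',(225,195,35,30))):
    d=load(n);H=hsv(d); m=(H[...,1]>80)&(H[...,0]<35)
    b,c,s=blob(d,m,*box); o=outer(b); print(n,'hole',c,s,ray(d,*(c),145)); print(circ(d,o,145))
for n,box in(('top0',(225,140,40,30)),('side0',(205,180,30,30))):
    d=load(n);H=hsv(d); m=(H[...,1]>120)&((H[...,0]<5)|(H[...,0]>172))
    b,c,s=blob(d,m,*box); print(n,'dot',c,s,ray(d,*c,179))
for n,box in(('top0',(145,180,25,30)),('side0',(245,275,30,30))):
    d=load(n);H=hsv(d); m=(H[...,1]>170)&(H[...,0]>22)&(H[...,0]<34)
    b,c,s=blob(d,m,*box); print(n,'yel',c,s,ray(d,*c,97),ray(d,*c,109))
    m=(H[...,2]<60)
    b,c,s=blob(d,m,*box); print(n,'blk',c,s,ray(d,*c,109))
d=load('top0');H=hsv(d)
b,c,s=blob(d,(H[...,1]<60)&(H[...,2]>120),225,145,42,50);print('white rim',c,s,circ(d,outer(b),179))
m=((H[...,1]<60)|(H[...,2]<60)).astype(np.uint8)
b,c,s=blob(d,m,150,184,18,20);print('flange',c,s,circ(d,outer(b),85))
E
```

```text
top0 [325.42277691 208.88923557] [311 194  30  30 641]
cup rim (array([ 456.24162181, -329.54033678,   57.07719495]), np.float64(1.033428989468644))
side0 [278.71157168 180.70984456] [263 168  31  27 579]
cup rim (array([ 475.82688806, -306.66465957,   86.63293276]), np.float64(17.84085202848584))
(array([ 473.5719729 , -366.2271748 ,   52.87747716]), np.float64(11.059958166704133))
top0 hole [242.79166667 172.41666667] [240 169   7   8  24] [587.13591921 -10.09483547 145.        ]
(array([585.0169481 , -11.84677479,  11.87826909]), np.float64(1.1052571903526045))
side0 hole [241.36 202.76] [238 201   8   5  25] [584.34426971  -7.87706554 145.        ]
(array([584.28022619,  -7.74776105,  12.20392937]), np.float64(1.6574695470262002))
top0 dot [244.5 154. ] [244 154   2   1   2] [651.0026652  -17.49066403 179.        ]
side0 dot [223.   192.75] [222 192   3   2   4] [650.53417421 -15.88646327 179.        ]
top0 yel [151.875 197.125] [151 196   3   3   8] [492.56370844 340.33155503  97.        ] [492.24943154 336.63183261 109.        ]
top0 blk [158.25531915 194.31914894] [153 191  11   8  47] [503.21995799 312.59915551 109.        ]
side0 yel [258.75862069 286.55172414] [257 283   5   8  29] [492.36210021 338.02826996  97.        ] [491.45919456 349.03378352 109.        ]
side0 blk [254.55932203 280.62711864] [252 275   8  13  59] [505.57067187 327.40230033 109.        ]
white rim [243.98274569 169.95348837] [ 225  147   42   48 1333] (array([597.70170535, -14.52381683,  78.90220985]), np.float64(8.175974199561534))
flange [158.42372881 194.44067797] [153 189  12  12 118] (array([503.38305074, 318.81251702,  21.97138023]), np.float64(1.0056366143428481))
```

```bash
cat >> m.py <<'E'
def up(d,x,y,w,h,s=8):
    i=cv2.resize(d['image'][y:y+h,x:x+w],None,fx=s,fy=s,interpolation=cv2.INTER_CUBIC)
    return i,cv2.cvtColor(i,cv2.COLOR_RGB2HSV),lambda p:(np.asarray(p,float)+.5)/s-.5+[x,y]
def big(m,near=None):
    n,l,s,c=cv2.connectedComponentsWithStats(m.astype(np.uint8))
    i=1+np.argmax(s[1:,4]) if near is None else l[near]
    return (l==i).astype(np.uint8),c[i],s[i]
E
python3 - <<'E'
from m import *
d=load('top0')
i,H,f=up(d,220,145,50,55)
for thr in(170,190,205):
    m=(H[...,2]>thr)&(H[...,1]<50)
    cy,cx=int((173-145+6)*8),int((243-220)*8)
    b,c,s=big(m,(cy,cx)); print(thr,s,circ(d,f(outer(b)),145))
m=~((H[...,2]>150)&(H[...,1]<60)); b,c,s=big(m,(int((172.8-145)*8),int(23*8))); print('hole',s,circ(d,f(outer(b)),145), ray(d,*f(c),145))
d2=load('side0'); i,H,f=up(d2,222,190,40,35)
m=~((H[...,2]>130)&(H[...,1]<50)); b,c,s=big(m,(int((203-190)*8),int(19.3*8))); print('hole side',s,f(c),circ(d2,f(outer(b)),145), ray(d2,*f(c),145))
# cup
d=load('top0'); i,H,f=up(d,303,187,46,46)
b,c,s=big(H[...,1]<70); print('cup',circ(d,f(outer(b)),56),ray(d,*f(c),50))
m=(H[...,1]>100); b,c,s=big(m,(int((208.5-187)*8),int((323.5-303)*8))); print('cuphole',s,circ(d,f(outer(b)),6))
i,H,f=up(d2,255,162,46,40); b,c,s=big((H[...,1]<70)); e=f([[s[0],0],[s[0]+s[2],0]])[:,0]; print('side cols',e)
th=np.linspace(0,6.28,200); P=np.array([proj(d2,[456+58.5*np.cos(t),-329.5+58.5*np.sin(t),56]) for t in th]); print('pred',P.min(0),P.max(0), f([0,s[1]]))
# bolt
i,H,f=up(d,145,182,26,26); m=(H[...,1]<70)|(H[...,2]<70)
import cv2
cv2.imwrite('pics/b1.png',cv2.cvtColor(i,cv2.COLOR_RGB2BGR))
g=(H[...,1]<70)&(H[...,2]>130); b,c,s=big(g|(H[...,2]<75)); print('flange+',s,circ(d,f(outer(b)),85))
y=(H[...,1]>150)&(H[...,0]>21)&(H[...,0]<34)&(H[...,2]>140); b,c,s=big(y); print('yel',s,ray(d,*f(c),107))
k=(H[...,2]<70); b,c,s=big(k); print('blk',s,ray(d,*f(c),107)); 
r=cv2.minAreaRect(outer(b).astype(np.float32)); print(r)
E
```

```text
170 [   79   116   220   220 34028] (array([585.61010062, -11.45397106,  50.55907517]), np.float64(0.2641599788067749))
190 [   81   118   215   216 32367] (array([585.62336913, -11.1647865 ,  49.51806362]), np.float64(0.2921645301154482))
205 [   83   120   210   213 30827] (array([585.66775608, -10.97030437,  48.64229426]), np.float64(0.3243298346205734))
hole [ 158  194   64   67 2992] (array([585.4714002 , -11.38499548,  14.75331973]), np.float64(0.2825492137970406)) [585.79051304 -10.85262232 145.        ]
hole side [ 125   83   70   45 2318] [241.32404012 202.68760785] (array([584.64351004,  -8.33077943,  15.78229279]), np.float64(0.8618424068024755)) [584.52701724  -8.31075759 145.        ]
cup (array([ 456.03939664, -329.21249208,   58.97944658]), np.float64(0.37049154404525536)) [ 455.87531356 -330.92243634   50.        ]
cuphole [ 133  143   69   71 3892] (array([ 456.57279888, -329.69994879,   17.54831488]), np.float64(0.2385815732531593))
side cols [262.1875 293.5625]
pred [266.51562835 171.46853732] [293.3646893  185.62589924] [254.5625 164.1875]
flange+ [  65   71   95   63 3309] (array([504.22281084, 318.57494989,  16.35142481]), np.float64(4.5189846944152485))
yel [ 43 109  26  30 482] [492.67269808 339.34493671 107.        ]
blk [  65   72   93   61 3179] [503.48828234 312.98484819 107.        ]
((112.0221939086914, 101.19674682617188), (42.37201690673828, 97.90708923339844), 67.61986541748047)
```

View pics/b1.png

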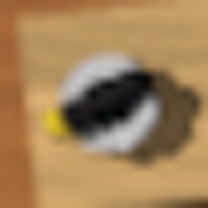

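Request:
drive_tool(plan=[[[0,0,-0.05],0],[[-0.045,0.03,0],0],[[-0.045,0.03,0],0],[[-0.045,0.03,0],0],[[-0.045,0.03,0],0],[[-0.045,0.03,0],0],[[-0.045,0.03,0],0],[[-0.045,0.03,0],0],[[-0.0236,0.0193,0],0],[[0,0,0.03],0],[[0,0,0],0]], fingers=0.0)

```text
clock: 1.48
position: [439.2, -277.1, 274.0]
ee_rot: [-0.15, 0.989, 0.002, -0.003]
contact_force: [-0.3, -0.2, 0.2]
gripper_width: 42.6
```

```bash
cat > st.py <<'E'
from h import *
from scipy.spatial.transform import Rotation as Ro
def st(tx=None,ty=None):
    s=arm.read_state(); M=Ro.from_quat(s['ee_rot']).as_matrix()
    print('t',round(s['clock'],2),'pos',s['position'].round(1),'hx',round(np.degrees(np.arctan2(M[1,0],M[0,0])),1),'zax',M[:,2].round(3),'j',np.degrees(s['joints']).round(1),'F',s['contact_force'].round(1),'T',s['wrist_torque'].round(2),'w',round(float(s['gripper_width']),1))
    if tx is not None: print('tool shift',(M.T@(np.array([tx,ty,s['position'][2]])-s['position'])).round(1))
    return s,M
E
python3 - <<'E'
from st import *
st(440.2,-277.4)
E
```

```text
t 1.48 pos [ 439.2 -277.1  274. ] hx -162.8 zax [-0.006  0.002 -1.   ] j [-14.3  11.1 -12.4  -0.  -66.9 -58.4] F [-0.3 -0.2  0.2] T [ 0.03 -0.02  0.07] w 42.6
tool shift [-0.9 -0.6 -0. ]
```

Request:
drive_tool(plan=[[[-0.001,-0.0006,0.06],0],[[0,0,0.06],0],[[0,0,0.05],0],[[0,0,0],0],[[0,0,0],0]])

```text
clock: 2.1
position: [443.2, -279.3, 108.6]
ee_rot: [-0.15, 0.989, -0.001, 0.002]
contact_force: [0.1, 0.1, 0.7]
gripper_width: 42.6
```

```bash
python3 - <<'E'
from m import *
from st import st
st()
for n,b in(('top',(285,170,80,80)),('side',(240,130,80,80))):
    d=snap(n,n+'1'); i,_,_=up(d,*b,s=5); cv2.imwrite(f'pics/{n}1c.png',cv2.cvtColor(i,cv2.COLOR_RGB2BGR))
cv2.imwrite('pics/1.png',np.hstack([cv2.imread('pics/top1c.png'),cv2.imread('pics/side1c.png')]))
E
```

```text
t 2.1 pos [ 443.2 -279.3  108.6] hx -162.8 zax [ 0.003 -0.002 -1.   ] j [-14.4  21.4 -24.9   0.1 -43.4 -58.4] F [0.1 0.1 0.7] T [-0.02  0.   -0.  ] w 42.6
```

View pics/1.png

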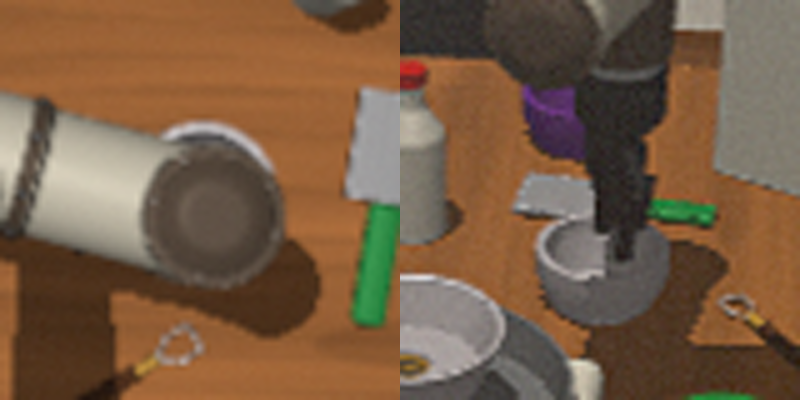

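Request:
drive_tool(plan=[[[0,0,0.021],0],[[0,0,0.021],0],[[0,0,0],0],[[0,0,0],0]])

```text
clock: 2.7
position: [442.7, -278.7, 66.1]
ee_rot: [-0.15, 0.989, -0.001, 0.001]
contact_force: [0.1, -1.0, 0.3]
gripper_width: 42.2
```

```bash
python3 - <<'E'
from m import *
from st import st
st(440.2,-277.4)
for n,b in(('side',(240,130,80,80)),):
    d=snap(n,n+'2'); i,_,_=up(d,*b,s=7); cv2.imwrite(f'pics/{n}2c.png',cv2.cvtColor(i,cv2.COLOR_RGB2BGR))
E
```

```text
t 2.7 pos [ 442.7 -278.7   66.1] hx -162.8 zax [ 0.003 -0.001 -1.   ] j [-14.4  25.  -27.2   0.  -37.5 -58.4] F [ 0.1 -1.   0.3] T [-0.02 -0.05 -0.02] w 42.2
tool shift [ 2.  2. -0.]
```

View pics/side2c.png

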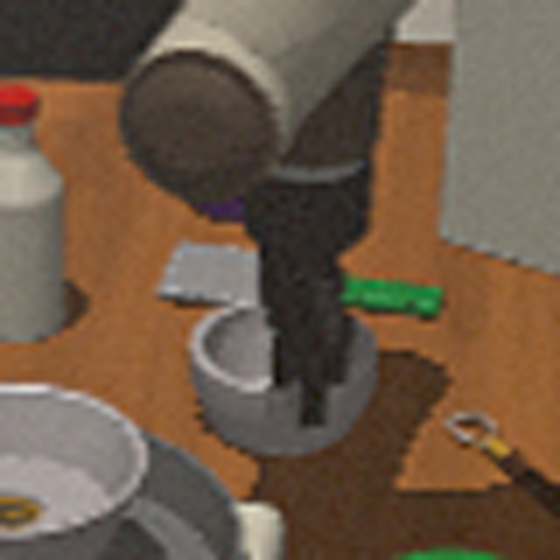

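Request:
drive_tool(plan=[[[0.002,0.002,0],0],[[0,0,0],0],[[0,0,0],0],[[0,0,0],0],[[0,0,0],0],[[0,0,0],0]], fingers=1.0)

```text
clock: 3.5
position: [439.1, -277.2, 65.1]
ee_rot: [-0.15, 0.989, -0.0, 0.0]
contact_force: [-1.2, 0.1, 5.9]
gripper_width: 5.5
```

```bash
python3 - <<'E'
from st import st
st(440.2,-277.4)
E
```

```text
t 3.5 pos [ 439.1 -277.2   65.1] hx -162.8 zax [ 0.    -0.001 -1.   ] j [-14.3  24.9 -27.7   0.  -37.3 -58.5] F [-1.2  0.1  5.9] T [-0.01  0.54 -0.02] w 5.5
tool shift [-1.  -0.5  0. ]
```

Request:
drive_tool(plan=[[[0,0,0],0],[[0,0,0],0]])

```text
clock: 3.75
position: [439.1, -277.2, 65.1]
ee_rot: [-0.15, 0.989, -0.0, 0.0]
contact_force: [-1.2, 0.8, 5.3]
gripper_width: 5.5
```

```bash
python3 - <<'E'
from m import *
from st import st
st()
for n,b in(('top',(285,170,80,80)),('side',(240,130,80,80))):
    d=snap(n,n+'3'); i,_,_=up(d,*b,s=5); cv2.imwrite(f'pics/{n}3c.png',cv2.cvtColor(i,cv2.COLOR_RGB2BGR))
cv2.imwrite('pics/3.png',np.hstack([cv2.imread('pics/top3c.png'),cv2.imread('pics/side3c.png')]))
E
```

```text
t 3.75 pos [ 439.1 -277.2   65.1] hx -162.8 zax [ 0.    -0.001 -1.   ] j [-14.3  24.9 -27.7   0.  -37.3 -58.5] F [-1.2  0.8  5.3] T [-0.1   0.54 -0.02] w 5.5
```

View pics/3.png

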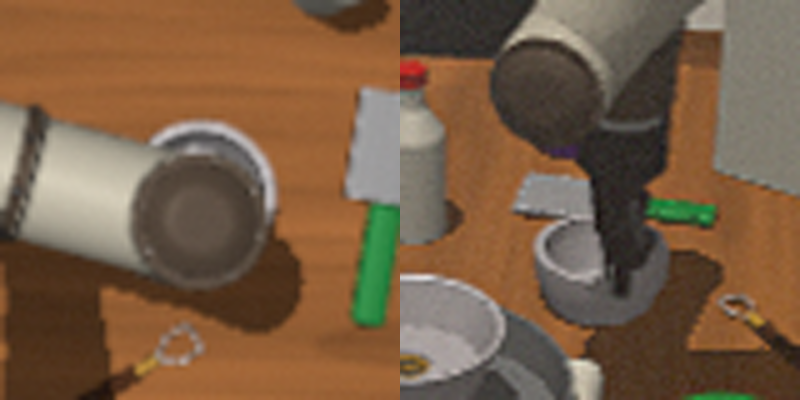

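Request:
drive_tool(plan=[[[0,0,-0.02],0],[[0,0,-0.03],0],[[0,0,-0.03],0],[[0,0,0],0],[[0,0,0],0]])

```text
clock: 4.47
position: [437.8, -276.4, 142.8]
ee_rot: [-0.149, 0.989, 0.001, -0.001]
contact_force: [-1.2, -0.6, -3.3]
gripper_width: 5.4
```

```bash
python3 - <<'E'
from m import *
from st import st
st()
for n,b in(('side',(240,130,80,80)),):
    d=snap(n,n+'4'); i,_,_=up(d,*b,s=7); cv2.imwrite(f'pics/{n}4c.png',cv2.cvtColor(i,cv2.COLOR_RGB2BGR))
E
```

```text
t 4.47 pos [ 437.8 -276.4  142.8] hx -162.9 zax [-0.003  0.002 -1.   ] j [-14.3  18.5 -23.3  -0.1 -48.4 -58.5] F [-1.2 -0.6 -3.3] T [ 0.11  0.05 -0.01] w 5.4
```

View pics/side4c.png

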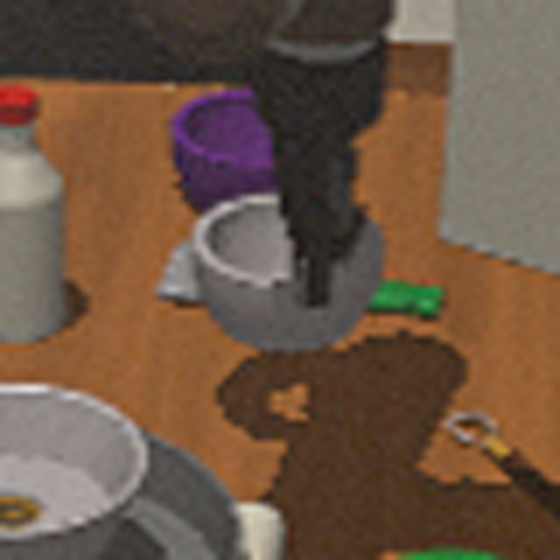

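Request:
drive_tool(plan=[[[0,0,-0.05],0],[[0,0,-0.05],0],[[0,0,-0.032],0],[[-0.031,0.038,0],0],[[-0.031,0.038,0],0],[[-0.031,0.038,0],0],[[-0.031,0.038,0],0],[[-0.031,0.038,0],0],[[-0.031,0.038,0],0],[[-0.0333,0.0375,0],0],[[0,0,0],0],[[0,0,0],0]])

```text
clock: 6.02
position: [569.5, 41.5, 274.4]
ee_rot: [-0.149, 0.989, -0.0, -0.002]
contact_force: [0.2, -0.6, -2.1]
gripper_width: 5.1
```

```bash
python3 - <<'E'
from m import *
from st import st
st(569,42.1)
for n,b in(('top',(203,133,80,80)),('side',(200,130,80,80))):
    d=snap(n,n+'5'); i,_,_=up(d,*b,s=5); cv2.imwrite(f'pics/{n}5c.png',cv2.cvtColor(i,cv2.COLOR_RGB2BGR))
cv2.imwrite('pics/5.png',np.hstack([cv2.imread('pics/top5c.png'),cv2.imread('pics/side5c.png')]))
E
```

```text
t 6.03 pos [569.5  41.5 274.4] hx -162.8 zax [-0.004 -0.001 -1.   ] j [ 20.4  16.2  -5.5  -0.  -68.5 -93.2] F [ 0.2 -0.6 -2.1] T [ 0.14  0.06 -0.02] w 5.1
tool shift [0.3 0.7 0. ]
```

View pics/5.png

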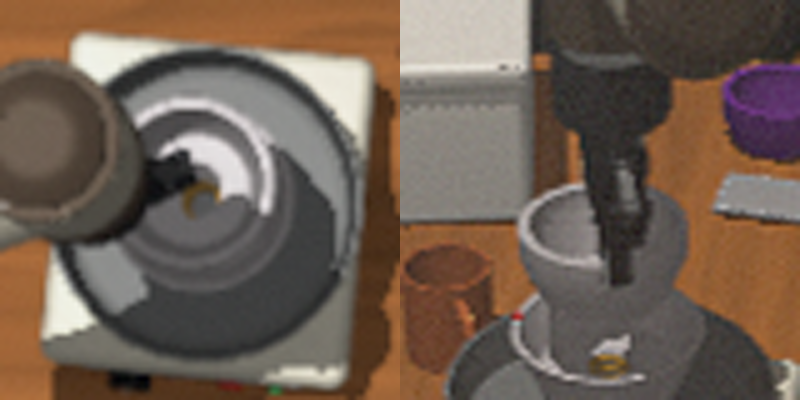

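Request:
drive_tool(plan=[[[0,0,0.03],0],[[0,0,0.02],0],[[0,0,0.006],0],[[0,0,0.002],0],[[0,0,0.002],0],[[0,0,0],0]])

```text
clock: 6.88
position: [570.3, 41.4, 216.9]
ee_rot: [-0.149, 0.989, 0.0, 0.001]
contact_force: [0.2, 0.5, -2.5]
gripper_width: 5.3
```

```bash
python3 - <<'E'
from m import *
from st import st
st(569,42.1)
for n,b in(('top',(203,133,80,80)),('side',(200,130,80,80))):
    d=snap(n,n+'6'); i,_,_=up(d,*b,s=5); cv2.imwrite(f'pics/{n}6c.png',cv2.cvtColor(i,cv2.COLOR_RGB2BGR))
cv2.imwrite('pics/6.png',np.hstack([cv2.imread('pics/top6c.png'),cv2.imread('pics/side6c.png')]))
E
```

```text
t 6.88 pos [570.3  41.4 216.9] hx -162.8 zax [ 0.001  0.    -1.   ] j [ 20.4  18.7 -10.6   0.  -60.7 -93.2] F [ 0.2  0.5 -2.5] T [0.19 0.1  0.  ] w 5.3
tool shift [ 1.1  1.  -0. ]
```

View pics/6.png

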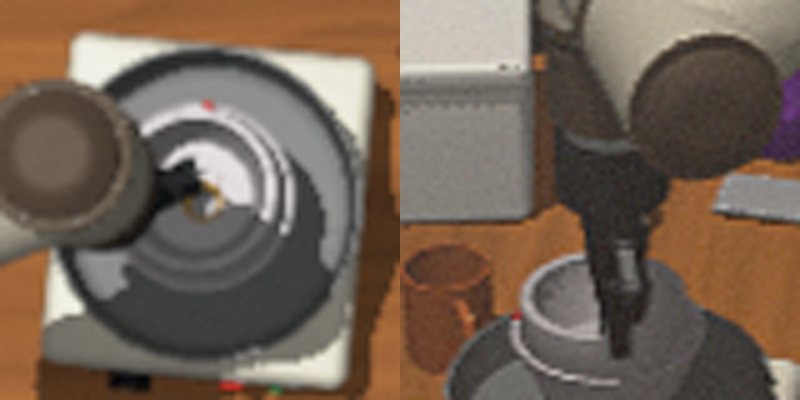

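Request:
drive_tool(plan=[[[0.001,0.001,0.002],0],[[0,0,0.002],0],[[0,0,0.002],0],[[0,0,0.001],0],[[0,0,0],0]])

```text
clock: 7.6
position: [568.9, 42.2, 210.2]
ee_rot: [-0.15, 0.989, -0.0, 0.0]
contact_force: [-3.3, 2.3, 4.1]
gripper_width: 5.2
```

Request:
drive_tool(plan=[[[0,0,0],0],[[0,0,0],0],[[0,0,0],0],[[0,0,0],0]], fingers=0.3)

```text
clock: 8.1
position: [568.9, 42.0, 209.2]
ee_rot: [-0.149, 0.989, -0.0, -0.0]
contact_force: [0.1, -0.5, 0.3]
gripper_width: 29.9
```

Request:
drive_tool(plan=[[[0,0,-0.03],0],[[0,0,-0.05],0],[[0,0,-0.05],0],[[0,0,0],0],[[0,0,0],0]])

```text
clock: 8.72
position: [568.5, 42.1, 338.7]
ee_rot: [-0.149, 0.989, 0.0, -0.0]
contact_force: [0.5, 0.1, -0.2]
gripper_width: 30.0
```

```bash
python3 - <<'E'
from m import *
from st import st
st(502,318)
for n,b in(('top',(203,133,80,80)),('side',(200,150,80,80))):
    d=snap(n,n+'7'); i,_,_=up(d,*b,s=5); cv2.imwrite(f'pics/{n}7c.png',cv2.cvtColor(i,cv2.COLOR_RGB2BGR))
cv2.imwrite('pics/7.png',np.hstack([cv2.imread('pics/top7c.png'),cv2.imread('pics/side7c.png')]))
E
```

```text
t 8.72 pos [568.5  42.1 338.7] hx -162.8 zax [-0.001  0.    -1.   ] j [ 20.5  14.    0.7  -0.  -76.7 -93.3] F [ 0.5  0.1 -0.2] T [ 0.02 -0.04  0.01] w 30.0
tool shift [-1.790e+01  2.832e+02  2.000e-01]
```

View pics/7.png

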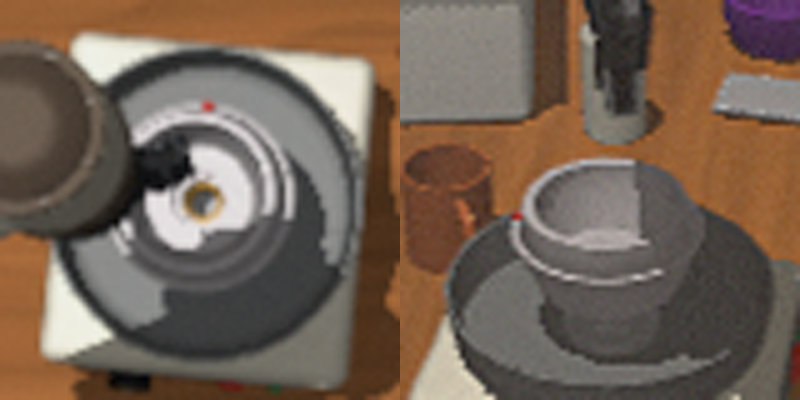

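Request:
drive_tool(plan=[[[-0.003,0.047,0],0],[[-0.003,0.047,0],0],[[-0.003,0.047,0],0],[[-0.003,0.047,0],0],[[-0.003,0.047,0],0],[[-0.003,0.048,0],0],[[0,0,0],-10],[[0,0,0],-10.5],[[0,0,0],-10.5],[[0,0,0],-10.5],[[0,0,0],-10.5],[[0,0,0],-10.5]], fingers=0.0)

```text
clock: 10.32
position: [502.2, 317.6, 337.6]
ee_rot: [-0.643, 0.766, -0.0, -0.002]
contact_force: [-1.0, 0.5, 0.7]
gripper_width: 42.5
```

Request:
drive_tool(plan=[[[0,0,0],-10.5],[[0,0,0],-10.5],[[0,0,0],-10.5],[[0,0,0],-10.5],[[0,0,0],-10.5],[[0,0,0],-10.5],[[0,0,0],-10.5],[[0,0,0],-10.5],[[0,0,0],-10.5],[[0,0,0],-10.5],[[0,0,0],-10.5],[[0,0,0],-10.5]])

```text
clock: 11.82
position: [502.2, 317.5, 337.6]
ee_rot: [0.974, 0.225, -0.001, 0.001]
contact_force: [1.1, -0.5, -0.9]
gripper_width: 42.3
```

Request:
drive_tool(plan=[[[0,0,0.05],-10.5],[[0,0,0.05],-10.5],[[0,0,0.05],-10.5],[[0,0,0.02],-10.5],[[0,0,0],-10.5],[[0,0,0],-10.5],[[0,0,0],-10.5],[[0,0,0],-10.5],[[0,0,0],0],[[0,0,0],0]])

```text
clock: 13.08
position: [502.3, 317.5, 168.6]
ee_rot: [0.577, 0.817, -0.001, -0.0]
contact_force: [0.9, 0.5, 0.3]
gripper_width: 42.4
```

```bash
python3 - <<'E'
from m import *
from st import st
st(501.8,317.8)
for n,b in(('top',(120,155,80,80)),('side',(210,225,80,80))):
    d=snap(n,n+'8'); i,_,_=up(d,*b,s=5); cv2.imwrite(f'pics/{n}8c.png',cv2.cvtColor(i,cv2.COLOR_RGB2BGR))
i,_,_=up(d,195,150,90,80,s=5); cv2.imwrite('pics/8b.png',cv2.cvtColor(i,cv2.COLOR_RGB2BGR))
cv2.imwrite('pics/8.png',np.hstack([cv2.imread('pics/top8c.png'),cv2.imread('pics/side8c.png')]))
E
```

```text
t 13.07 pos [502.3 317.5 168.6] hx 109.5 zax [-0.001 -0.001 -1.   ] j [ 47.9  23.4 -10.9   0.  -55.8 151.6] F [0.9 0.5 0.3] T [ 0.01 -0.01 -0.07] w 42.4
tool shift [ 0.4 -0.3  0. ]
```

View pics/8.png

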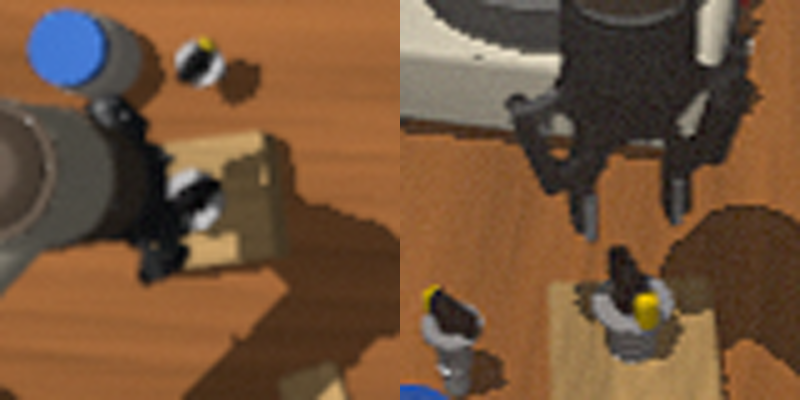

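View pics/8b.png

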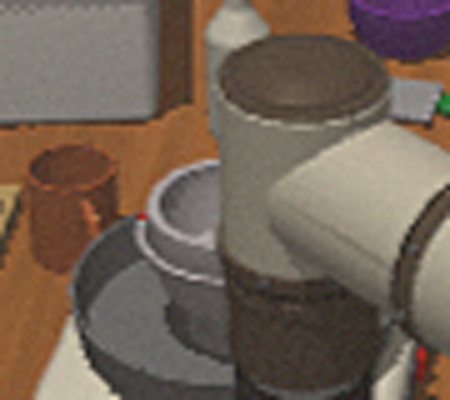

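```bash
python3 - <<'E'
from m import *
d=load('top8'); i,H,f=up(d,215,140,56,60,s=8); cv2.imwrite('pics/8t.png',cv2.cvtColor(i,cv2.COLOR_RGB2BGR))
E
```

```text
(no output)
```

View pics/8t.png

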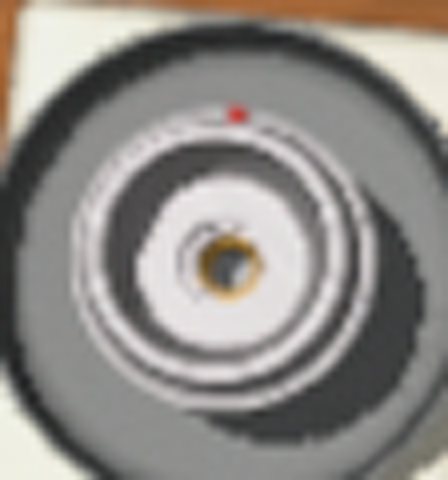

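Request:
drive_tool(plan=[[[0,0,0.02],-3.5],[[0,0,0.018],0],[[0,0,0.01],0],[[0,0,0.008],0],[[0,0,0],0],[[0,0,0],0]])

```text
clock: 13.92
position: [502.8, 318.1, 113.9]
ee_rot: [0.551, 0.835, 0.001, 0.0]
contact_force: [0.2, -0.7, -0.4]
gripper_width: 42.8
```

```bash
python3 - <<'E'
from m import *
from st import st
st(501.8,317.8)
for n,b in(('top',(120,155,80,80)),('side',(210,225,80,80))):
    d=snap(n,n+'9'); i,_,_=up(d,*b,s=5); cv2.imwrite(f'pics/{n}9c.png',cv2.cvtColor(i,cv2.COLOR_RGB2BGR))
cv2.imwrite('pics/9.png',np.hstack([cv2.imread('pics/top9c.png'),cv2.imread('pics/side9c.png')]))
E
```

```text
t 13.93 pos [502.8 318.1 113.9] hx 113.2 zax [ 0.001  0.001 -1.   ] j [ 47.9  26.9 -14.3   0.  -48.7 155.3] F [ 0.2 -0.7 -0.4] T [0.   0.04 0.04] w 42.8
tool shift [ 0.2 -1.  -0. ]
```

View pics/9.png

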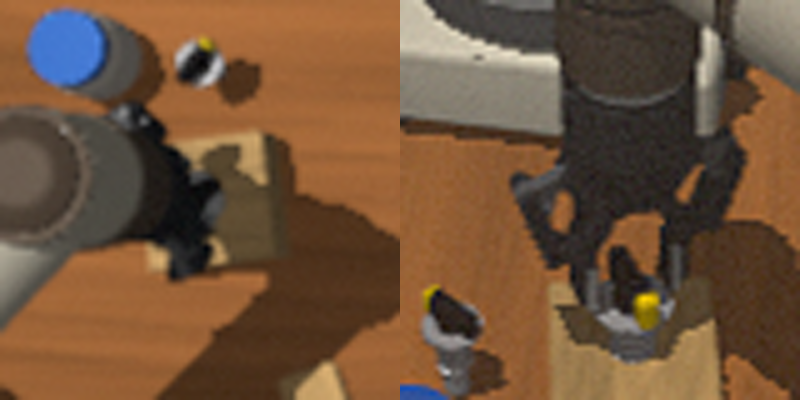

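Request:
drive_tool(plan=[[[0,-0.001,0],0],[[0,0,0],0],[[0,0,0],0],[[0,0,0],0],[[0,0,0],0],[[0,0,0],0]], fingers=1.0)

```text
clock: 14.78
position: [501.8, 317.5, 113.8]
ee_rot: [0.551, 0.835, 0.0, 0.0]
contact_force: [-0.1, -1.1, 5.6]
gripper_width: 12.7
```

```bash
python3 - <<'E'
from st import st
st()
E
```

```text
t 14.78 pos [501.8 317.5 113.8] hx 113.2 zax [ 0.001  0.    -1.   ] j [ 47.9  26.8 -14.5   0.  -48.7 155.2] F [-0.1 -1.1  5.6] T [-0.11  0.16 -0.03] w 12.7
```

Request:
drive_tool(plan=[[[0,0,-0.02],0],[[0,0,-0.03],0],[[0,0,-0.05],0],[[0,0,-0.05],0],[[0,0,-0.05],0],[[0,0,-0.025],0],[[0,0,0],0],[[0,0,0],0],[[0,0,0],0]])

```text
clock: 15.9
position: [500.9, 317.0, 335.7]
ee_rot: [0.551, 0.835, -0.002, -0.001]
contact_force: [0.0, -0.4, -2.0]
gripper_width: 12.5
```

```bash
python3 - <<'E'
from m import *
from st import st
st(585.1,-10)
for n,b in(('top',(115,145,80,80)),('side',(210,200,80,80))):
    d=snap(n,n+'10'); i,_,_=up(d,*b,s=5); cv2.imwrite(f'pics/{n}10c.png',cv2.cvtColor(i,cv2.COLOR_RGB2BGR))
cv2.imwrite('pics/10.png',np.hstack([cv2.imread('pics/top10c.png'),cv2.imread('pics/side10c.png')]))
E
```

```text
t 15.9 pos [500.9 317.  335.7] hx 113.2 zax [-0.004 -0.003 -1.   ] j [ 47.9  16.6   3.7  -0.  -77.5 155.2] F [ 0.  -0.4 -2. ] T [0.03 0.02 0.04] w 12.5
tool shift [-333.8  -51.3    0.7]
```

View pics/10.png

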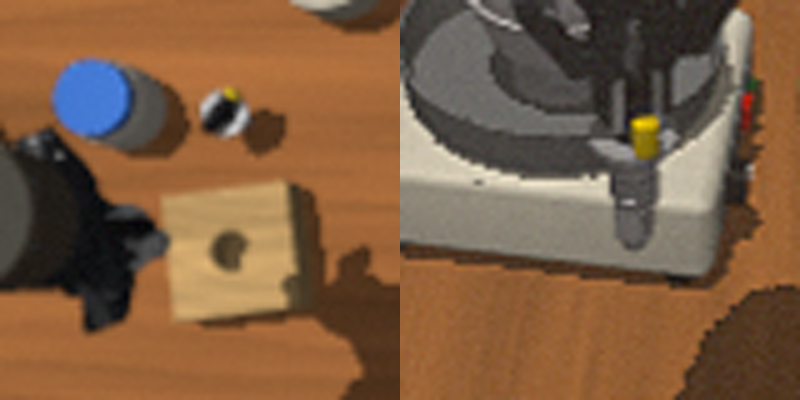

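```bash
python3 - <<'E'
from m import *
d=load('top10'); i,H,f=up(d,150,184,24,24,s=8)
for t in(110,120,130):
    b,c,s=big(H[...,2]<t,(int((195-184)*8),int((161-150)*8))); print(s,circ(d,f(outer(b)),50),ray(d,*f(c),50))
d2=load('side10')
# bolt in side: body axis below flange
E
```

```text
[  61   61   51   56 2147] (array([504.39590042, 321.54283257,  13.02367634]), np.float64(0.9105796422576733)) [504.50653937 321.99320146  50.        ]
[  59   59   55   60 2365] (array([504.41120441, 321.46343358,  13.6474896 ]), np.float64(0.9247563962170517)) [504.49542554 321.89746648  50.        ]
[  58   58   57   62 2573] (array([504.42015024, 321.3631995 ,  14.24931866]), np.float64(0.9442770370511722)) [504.50823658 321.81954864  50.        ]
```

Request:
drive_tool(plan=[[[-0.0477,-0.0073,0],0],[[-0.0477,-0.0073,0],0],[[-0.0477,-0.0073,0],0],[[-0.0477,-0.0073,0],0],[[-0.0477,-0.0073,0],0],[[-0.0477,-0.0073,0],0],[[-0.0477,-0.0073,0],0],[[0,0,0],10],[[0,0,0],10],[[0,0,0],10],[[0,0,0],10],[[0,0,0],10]])

```text
clock: 17.5
position: [565.8, 32.1, 337.1]
ee_rot: [0.87, 0.492, -0.003, 0.026]
contact_force: [-0.3, 0.1, -2.4]
gripper_width: 12.4
```

Request:
drive_tool(plan=[[[0,0,0],10],[[0,0,0],10],[[0,0,0],10],[[0,0,0],10],[[0,0,0],10],[[0,0,0],10],[[0,0,0],10],[[0,0,0],10],[[0,0,0],10],[[0,0,0],0],[[0,0,0],0]])

```text
clock: 18.88
position: [566.0, 31.9, 337.4]
ee_rot: [0.964, -0.263, 0.017, 0.021]
contact_force: [-0.0, -0.1, -2.8]
gripper_width: 12.5
```

```bash
python3 - <<'E'
from m import *
from st import st
st(585.1,-10)
for n,b in(('top',(203,133,80,80)),('side',(200,140,80,80))):
    d=snap(n,n+'11'); i,_,_=up(d,*b,s=5); cv2.imwrite(f'pics/{n}11c.png',cv2.cvtColor(i,cv2.COLOR_RGB2BGR))
cv2.imwrite('pics/11.png',np.hstack([cv2.imread('pics/top11c.png'),cv2.imread('pics/side11c.png')]))
E
```

```text
t 18.88 pos [566.   31.9 337.4] hx -30.5 zax [ 0.021 -0.049 -0.999] j [ 21.1  13.2  -1.8   3.1 -74.9  37.5] F [-0.  -0.1 -2.8] T [ 0.12  0.13 -0.  ] w 12.5
tool shift [37.7 26.4  2.4]
```

View pics/11.png

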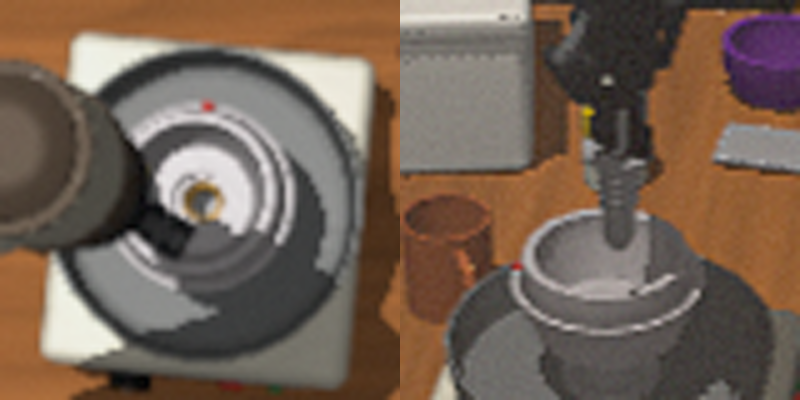

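The last move ran joint 6 into its limit, which left a 3° tool tilt (joint 4 at 3.1°). The tool can only turn about its own z. I'll try pushing gently into the opposite joint 6 limit, high in free air, to undo the tilt.

Request:
drive_tool(plan=[[[0,0,0],10.5],[[0,0,0],10.5],[[0,0,0],10.5],[[0,0,0],10.5],[[0,0,0],10.5],[[0,0,0],10.5],[[0,0,0],10.5],[[0,0,0],10.5],[[0,0,0],10.5],[[0,0,0],10.5],[[0,0,0],10.5],[[0,0,0],10.5]])

```text
clock: 20.48
position: [566.1, 31.7, 337.6]
ee_rot: [-0.2, 0.98, -0.026, 0.006]
contact_force: [-0.3, 0.0, -3.1]
gripper_width: 12.7
```

Request:
drive_tool(plan=[[[0,0,0],10.5],[[0,0,0],10.5],[[0,0,0],10.5],[[0,0,0],10.5],[[0,0,0],10.5],[[0,0,0],10.5],[[0,0,0],10.5],[[0,0,0],10.5],[[0,0,0],2],[[0,0,0],0]])

```text
clock: 21.72
position: [566.1, 31.8, 337.6]
ee_rot: [0.519, 0.854, -0.015, 0.022]
contact_force: [0.2, 0.2, -3.2]
gripper_width: 12.7
```

```bash
python3 - <<'E'
from st import st
st(585.1,-10)
E
```

```text
t 21.73 pos [566.1  31.8 337.6] hx 117.5 zax [ 0.021 -0.048 -0.999] j [  21.1   13.2   -1.8    3.1  -74.9 -174.4] F [ 0.2  0.2 -3.2] T [ 0.11  0.08 -0.03] w 12.7
tool shift [-45.7  -2.4   2.4]
```

Request:
drive_tool(plan=[[[0,0,0],5],[[0,0,0],0]])

```text
clock: 21.98
position: [569.4, 23.0, 338.2]
ee_rot: [0.551, 0.834, -0.011, 0.018]
contact_force: [-0.3, 0.1, -2.7]
gripper_width: 12.7
```

```bash
python3 - <<'E'
from st import st
st(585.1,-10)
E
```

```text
t 21.98 pos [569.4  23.  338.2] hx 113.2 zax [ 0.018 -0.039 -0.999] j [  19.8   13.6   -1.     2.5  -75.2 -177.3] F [-0.3  0.1 -2.7] T [0.14 0.07 0.04] w 12.7
tool shift [-36.5   1.4   1.6]
```

Request:
drive_tool(plan=[[[0,0,0],4],[[0,0,0],4],[[0,0,0],0]])

```text
clock: 22.35
position: [579.0, -9.2, 338.6]
ee_rot: [0.588, 0.809, 0.001, 0.004]
contact_force: [-0.4, 0.5, -2.4]
gripper_width: 12.7
```

```bash
python3 - <<'E'
from st import st
st(585.1,-10)
E
```

```text
t 22.35 pos [579.   -9.2 338.6] hx 108.0 zax [ 0.007 -0.002 -1.   ] j [  15.2   14.7    1.5    0.2  -76.4 -177.3] F [-0.4  0.5 -2.4] T [ 0.03  0.02 -0.  ] w 12.7
tool shift [-2.7  5.6  0. ]
```

Request:
drive_tool(plan=[[[0,0,0],-10],[[0,0,0],-10.5],[[0,0,0],-10.5],[[0,0,0],-10.5],[[0,0,0],-10.5],[[0,0,0],-10.5],[[0,0,0],-10.5],[[0,0,0],-10.5],[[0,0,0],-10.5],[[0,0,0],-10.5],[[0,0,0],-10.5],[[0,0,0],-10.5]])

```text
clock: 23.85
position: [578.5, -7.7, 338.6]
ee_rot: [-0.454, 0.891, -0.003, 0.003]
contact_force: [-0.2, -0.6, -3.4]
gripper_width: 12.7
```

Request:
drive_tool(plan=[[[0,0,0],-10.5],[[0,0,0],-10.5],[[0,0,0],-10.5],[[0,0,0],-10.5],[[0,0,0],-10.5],[[0,0,0],-10.5],[[0,0,0],-10.5],[[0,0,0],-10.5],[[0,0,0],-10.5],[[0,0,0],0],[[0,0,0],0]])

```text
clock: 25.22
position: [578.7, -8.0, 338.7]
ee_rot: [0.961, -0.277, 0.004, -0.0]
contact_force: [-0.4, 0.1, -3.0]
gripper_width: 12.4
```

```bash
python3 - <<'E'
from m import *
from st import st
st(585.1,-10)
for n,b in(('top',(203,133,80,80)),('side',(200,140,80,80))):
    d=snap(n,n+'12'); i,_,_=up(d,*b,s=5); cv2.imwrite(f'pics/{n}12c.png',cv2.cvtColor(i,cv2.COLOR_RGB2BGR))
cv2.imwrite('pics/12.png',np.hstack([cv2.imread('pics/top12c.png'),cv2.imread('pics/side12c.png')]))
E
```

```text
t 25.23 pos [578.7  -8.  338.7] hx -32.1 zax [ 0.007 -0.002 -1.   ] j [ 15.3  14.7   1.5   0.2 -76.4  42.5] F [-0.4  0.1 -3. ] T [ 0.01  0.04 -0.1 ] w 12.4
tool shift [ 6.5 -1.7  0.1]
```

View pics/12.png

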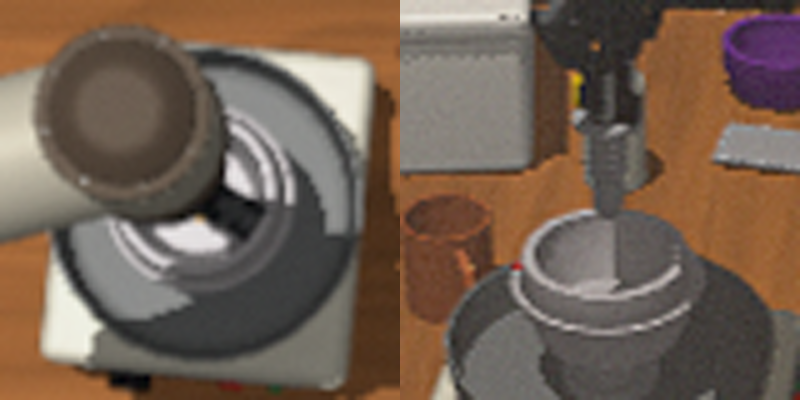

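```bash
python3 - <<'E'
from m import *
d=load('side12'); 
i,_,_=up(d,225,155,35,35,s=16); cv2.imwrite('pics/12z.png',cv2.cvtColor(i,cv2.COLOR_RGB2BGR))
for v in(182,183): print(ray(d,241.6,v,231))
print(proj(d,[578.7,-8,231]),proj(d,[585.1,-10,145]),proj(d,[585.1,-10,231]))
E
```

```text
[582.00806263 -11.46867227 231.        ]
[581.23013451  -5.05548226 231.        ]
[242.42773668 182.57901819] [241.22254172 202.40797147] [240.66401085 182.18411801]
```

View pics/12z.png

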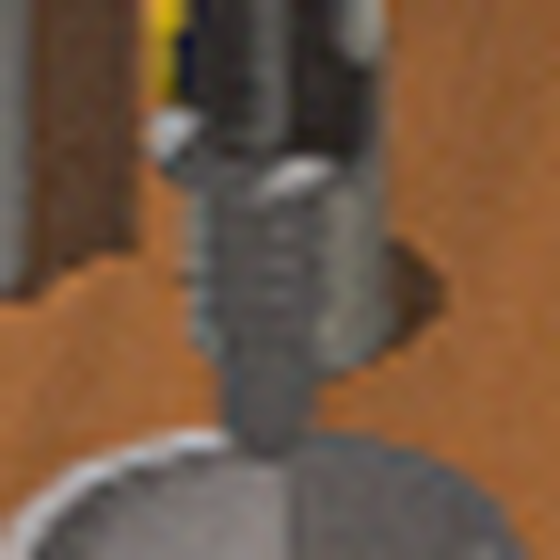

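```bash
python3 - <<'E'
from m import *
d=load('side10'); 
i,_,_=up(d,238,225,35,35,s=16); cv2.imwrite('pics/10z.png',cv2.cvtColor(i,cv2.COLOR_RGB2BGR))
print(proj(d,[500.9,317,228]),proj(d,[510.9,317,228]))
d=load('side11'); i,_,_=up(d,225,155,35,35,s=16); cv2.imwrite('pics/11z.png',cv2.cvtColor(i,cv2.COLOR_RGB2BGR))
z=np.array([.021,-.049,-.999]); T=np.array([566,31.9,337.4]); print(proj(d,T+107.8*z))
E
```

```text
[256.43304236 247.62626975] [252.83612493 247.41004768]
[244.28068947 188.50512486]
```

View pics/10z.png

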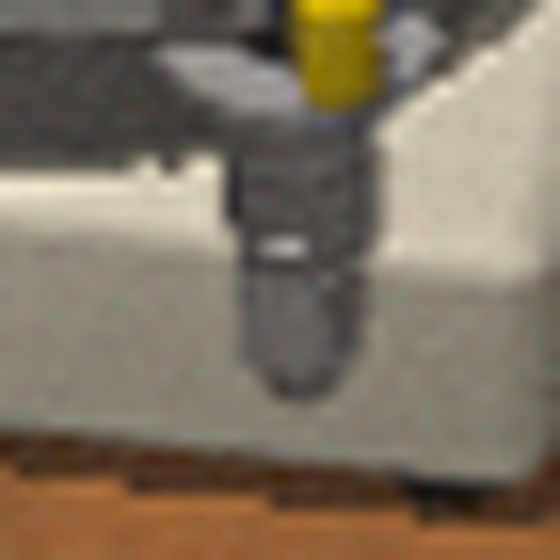

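View pics/11z.png

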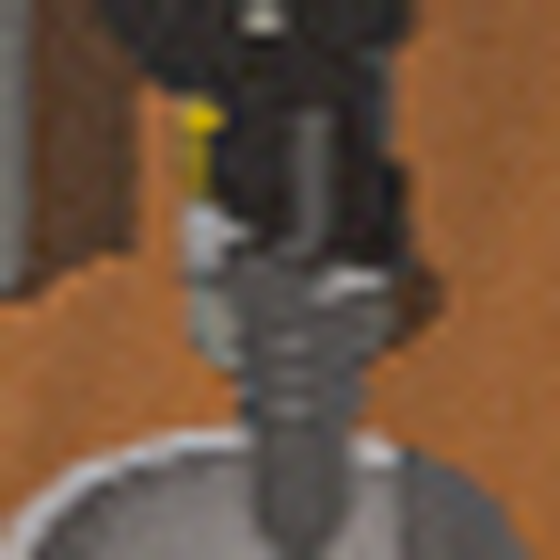

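Request:
drive_tool(plan=[[[0.0008,-0.0016,0.02],0],[[0,0,0.03],0],[[0,0,0.02],0],[[0,0,0.008],0],[[0,0,0],0],[[0,0,0],0]])

```text
clock: 26.08
position: [581.5, -7.6, 261.9]
ee_rot: [0.961, -0.276, 0.005, -0.0]
contact_force: [-1.1, -0.2, -2.3]
gripper_width: 12.9
```

```bash
python3 - <<'E'
from m import *
from st import st
st(580.2,-7.1)
for n,b in(('top',(203,133,80,80)),('side',(200,140,80,80))):
    d=snap(n,n+'13'); i,_,_=up(d,*b,s=5); cv2.imwrite(f'pics/{n}13c.png',cv2.cvtColor(i,cv2.COLOR_RGB2BGR))
cv2.imwrite('pics/13.png',np.hstack([cv2.imread('pics/top13c.png'),cv2.imread('pics/side13c.png')]))
E
```

```text
t 26.07 pos [581.5  -7.6 261.9] hx -32.0 zax [ 0.01  -0.002 -1.   ] j [ 15.3  17.3  -5.8   0.3 -66.3  42.5] F [-1.1 -0.2 -2.3] T [ 0.01 -0.   -0.02] w 12.9
tool shift [-1.4  0.3 -0. ]
```

View pics/13.png

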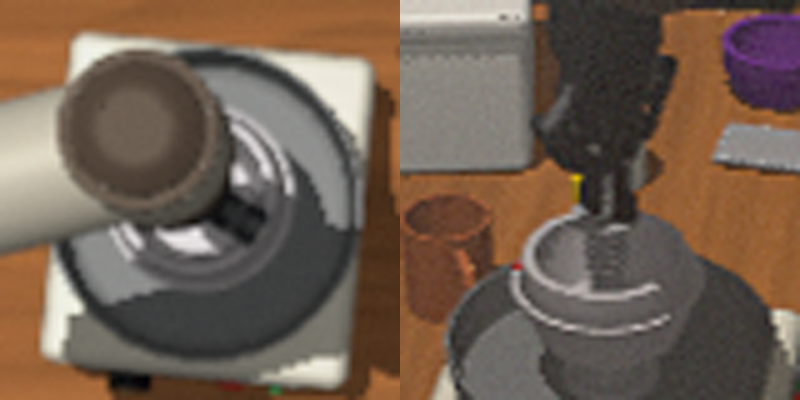

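Request:
drive_tool(plan=[[[-0.001,0,0.003],0],[[0,0,0.004],0],[[0,0,0.004],0],[[0,0,0.004],0],[[0,0,0],0]])

```text
clock: 26.8
position: [579.9, -7.2, 245.1]
ee_rot: [0.961, -0.276, 0.003, 0.0]
contact_force: [0.1, -0.4, -2.5]
gripper_width: 12.5
```

```bash
python3 - <<'E'
from st import st
st(580.2,-7.1)
E
```

```text
t 26.8 pos [579.9  -7.2 245.1] hx -32.0 zax [ 0.006 -0.002 -1.   ] j [ 15.4  18.   -7.4   0.2 -64.3  42.5] F [ 0.1 -0.4 -2.5] T [-0.02  0.03 -0.01] w 12.5
tool shift [ 0.2 -0.2  0. ]
```

Request:
drive_tool(plan=[[[0,0,0.002],0],[[0,0,0.002],0],[[0,0,0.002],0],[[0,0,0.002],0],[[0,0,0],0]])

```text
clock: 27.42
position: [580.5, -7.5, 238.0]
ee_rot: [0.961, -0.276, 0.004, 0.0]
contact_force: [0.0, -2.4, -1.9]
gripper_width: 12.7
```

```bash
python3 - <<'E'
from st import st
st(580.2,-7.1)
E
```

```text
t 27.43 pos [580.5  -7.5 238. ] hx -32.0 zax [ 0.008 -0.003 -1.   ] j [ 15.4  18.3  -8.    0.3 -63.3  42.4] F [ 0.  -2.4 -1.9] T [-0.59 -0.2   0.08] w 12.7
tool shift [-0.4 -0.2 -0. ]
```

Request:
drive_tool(plan=[[[0.0004,0.0006,0],0],[[0,0,0.002],0],[[0,0,0.002],0],[[0,0,0],0]])

```text
clock: 27.92
position: [580.3, -8.4, 233.6]
ee_rot: [0.961, -0.276, 0.004, 0.0]
contact_force: [0.3, -3.6, -1.0]
gripper_width: 12.8
```

```bash
python3 - <<'E'
from st import st
st(580.2,-7.1)
E
```

```text
t 27.93 pos [580.3  -8.4 233.6] hx -32.0 zax [ 0.007 -0.003 -1.   ] j [ 15.3  18.5  -8.4   0.3 -62.8  42.5] F [ 0.3 -3.6 -1. ] T [-1.31 -0.29 -0.05] w 12.8
tool shift [-0.7 -1.  -0. ]
```

Request:
drive_tool(plan=[[[0.0006,0.001,0],0],[[0,0,0],0],[[0,0,0],0]])

```text
clock: 28.3
position: [580.2, -8.8, 233.4]
ee_rot: [0.961, -0.276, 0.004, -0.0]
contact_force: [1.3, -1.3, -2.8]
gripper_width: 12.6
```

```bash
python3 - <<'E'
from st import st
st(580.2,-7.1)
E
```

```text
t 28.3 pos [580.2  -8.8 233.4] hx -32.0 zax [ 0.007 -0.002 -1.   ] j [ 15.2  18.5  -8.4   0.2 -62.7  42.6] F [ 1.3 -1.3 -2.8] T [-0.49 -0.3  -0.04] w 12.6
tool shift [-0.9 -1.5 -0. ]
```

Request:
drive_tool(plan=[[[0.0006,0.0003,0.001],0],[[0,0,0.002],0],[[0,0,0.002],0],[[0,0,0.002],0],[[0,0,0.002],0],[[0,0,0],0]])

```text
clock: 29.05
position: [580.5, -9.6, 224.5]
ee_rot: [0.961, -0.276, 0.004, 0.0]
contact_force: [0.4, -0.5, -2.4]
gripper_width: 12.8
```

```bash
python3 - <<'E'
from st import st
st(580.2,-7.1)
E
```

```text
t 29.05 pos [580.5  -9.6 224.5] hx -32.0 zax [ 0.007 -0.002 -1.   ] j [ 15.1  19.   -9.1   0.3 -61.6  42.7] F [ 0.4 -0.5 -2.4] T [ 0.    0.02 -0.01] w 12.8
tool shift [-1.6 -2.  -0. ]
```

Request:
drive_tool(plan=[[[0,0,0.0015],0],[[0,0,0.0015],0],[[0,0,0.0015],0],[[0,0,0],0]])

```text
clock: 29.55
position: [580.6, -9.7, 220.0]
ee_rot: [0.961, -0.276, 0.004, 0.0]
contact_force: [0.5, -0.6, -3.1]
gripper_width: 12.8
```

```bash
python3 - <<'E'
from st import st
st(580.2,-7.1)
E
```

```text
t 29.55 pos [580.6  -9.7 220. ] hx -32.0 zax [ 0.007 -0.002 -1.   ] j [ 15.1  19.2  -9.4   0.3 -61.   42.7] F [ 0.5 -0.6 -3.1] T [ 0.03  0.01 -0.  ] w 12.8
tool shift [-1.7 -2.  -0. ]
```

Request:
drive_tool(plan=[[[0,0,0.001],0],[[0,0,0],0]])

```text
clock: 29.8
position: [580.7, -9.6, 219.2]
ee_rot: [0.961, -0.276, 0.004, -0.0]
contact_force: [1.0, -0.2, -3.4]
gripper_width: 13.1
```

Request:
drive_tool(plan=[[[0,0,0.001],0],[[0,0,0],0]])

```text
clock: 30.05
position: [580.8, -9.7, 218.9]
ee_rot: [0.961, -0.276, 0.004, -0.0]
contact_force: [-0.8, 1.2, 1.0]
gripper_width: 12.7
```

Request:
drive_tool(plan=[[[0,0.00035,0],-6],[[0,0.00035,0],-6],[[0,0.00035,0],-6],[[0,0.00035,0],-6],[[0,0,0],0]])

```text
clock: 30.68
position: [580.2, -11.4, 219.2]
ee_rot: [0.997, -0.071, 0.004, 0.001]
contact_force: [-1.9, -1.2, 2.7]
gripper_width: 12.4
```

```bash
python3 - <<'E'
from st import st
st(580.2,-7.1)
E
```

```text
t 30.68 pos [580.2 -11.4 219.2] hx -8.1 zax [ 0.008 -0.003 -1.   ] j [ 15.   19.2  -9.6   0.3 -60.8  66.7] F [-1.9 -1.2  2.7] T [-0.41  0.73 -0.04] w 12.4
tool shift [-0.6 -4.2 -0. ]
```

Request:
drive_tool(plan=[[[-0.0003,0.0003,0],-4],[[0,0.00023,0],-4],[[0,0.00023,0],-4],[[0,0.0002,0],-3],[[0,0,0],0]])

```text
clock: 31.3
position: [579.7, -11.7, 217.5]
ee_rot: [0.998, 0.06, 0.003, 0.001]
contact_force: [-0.3, 0.5, -2.5]
gripper_width: 12.4
```

```bash
python3 - <<'E'
from st import st
st(580.2,-7.1)
E
```

```text
t 31.3 pos [579.7 -11.7 217.5] hx 6.8 zax [ 0.007 -0.002 -1.   ] j [ 14.9  19.2  -9.7   0.2 -60.7  81.8] F [-0.3  0.5 -2.5] T [-0.01  0.02 -0.02] w 12.4
tool shift [ 1.  -4.5 -0. ]
```

Request:
drive_tool(plan=[[[0,0.00017,0.001],-3],[[0,0,0.0015],0],[[0,0,0.0015],0],[[0,0,0.001],0],[[0,0,0],0]])

```text
clock: 31.92
position: [579.8, -12.0, 213.1]
ee_rot: [0.996, 0.087, 0.003, 0.001]
contact_force: [-0.9, -0.8, -3.3]
gripper_width: 12.6
```

```bash
python3 - <<'E'
from st import st
st(580.2,-7.1)
E
```

```text
t 31.93 pos [579.8 -12.  213.1] hx 9.9 zax [ 0.007 -0.002 -1.   ] j [ 14.9  19.5 -10.1   0.3 -60.1  84.9] F [-0.9 -0.8 -3.3] T [-0.01  0.07 -0.  ] w 12.6
tool shift [ 1.2 -4.8 -0. ]
```

Dropped freely past the start. I'll lower it the rest of the way onto the next turn.

Request:
drive_tool(plan=[[[0,0,0.001],0],[[0,0,0.0008],0],[[0,0,0],0]])

```text
clock: 32.3
position: [580.1, -12.0, 212.1]
ee_rot: [0.996, 0.087, 0.004, 0.001]
contact_force: [-1.0, 0.2, 1.1]
gripper_width: 12.8
```

Request:
drive_tool(plan=[[[0,0,0.0007],0],[[0,0,0],0]])

```text
clock: 32.55
position: [580.2, -12.1, 212.0]
ee_rot: [0.996, 0.087, 0.004, 0.002]
contact_force: [-2.0, 0.7, 5.3]
gripper_width: 12.9
```

Request:
drive_tool(plan=[[[0,0,-0.0006],0],[[5e-05,-0.00057,0.00022],10],[[5e-05,-0.00057,0.00022],10],[[5e-05,-0.00057,0.00022],10],[[5e-05,-0.00057,0.00022],10],[[0,0,0],0]])

```text
clock: 33.3
position: [581.1, -9.9, 211.1]
ee_rot: [0.966, -0.258, 0.005, -0.0]
contact_force: [0.2, -0.8, 3.7]
gripper_width: 12.5
```

```bash
python3 - <<'E'
from st import st
st(580.2,-7.1)
E
```

```text
t 33.3 pos [581.1  -9.9 211.1] hx -29.9 zax [ 0.01  -0.002 -1.   ] j [ 15.1  19.6 -10.2   0.3 -59.7  44.8] F [ 0.2 -0.8  3.7] T [-0.21  0.03 -0.08] w 12.5
tool shift [-2.2 -2.  -0. ]
```

Request:
drive_tool(plan=[[[5e-05,-0.00057,0],10],[[5e-05,-0.00057,0.0001],10],[[5e-05,-0.00057,0.00022],10],[[5e-05,-0.00057,0.00022],10],[[5e-05,-0.00057,0.00022],10],[[5e-05,-0.00057,0.00022],10],[[0,0,0],0]])

```text
clock: 34.17
position: [583.6, -8.4, 209.8]
ee_rot: [0.708, -0.706, 0.004, -0.002]
contact_force: [0.2, -0.6, 5.1]
gripper_width: 12.6
```

```bash
python3 - <<'E'
from st import st
st(580.2,-7.1)
E
```

```text
t 34.17 pos [583.6  -8.4 209.8] hx -89.8 zax [ 0.009 -0.002 -1.   ] j [ 15.2  19.9  -9.9   0.3 -59.7 -15.1] F [ 0.2 -0.6  5.1] T [-0.49  0.03 -0.07] w 12.6
tool shift [-1.4  3.3 -0. ]
```

Request:
drive_tool(plan=[[[5e-05,-0.00057,0],10],[[5e-05,-0.00057,0.0002],10],[[5e-05,-0.00057,0.00022],10],[[5e-05,-0.00057,0.00022],10],[[5e-05,-0.00057,0.00022],10],[[5e-05,-0.00057,0.00022],10],[[5e-05,-0.00057,0.00022],10],[[5e-05,-0.00057,0.00022],10],[[0,0,0],0]])

```text
clock: 35.3
position: [586.3, -10.7, 208.1]
ee_rot: [-0.089, 0.996, -0.001, 0.004]
contact_force: [-1.1, 0.5, 3.7]
gripper_width: 12.2
```

```bash
python3 - <<'E'
from st import st
st(580.2,-7.1)
E
```

```text
t 35.3 pos [586.3 -10.7 208.1] hx -169.7 zax [ 0.007 -0.002 -1.   ] j [ 14.9  20.3  -9.6   0.2 -59.7 -94.7] F [-1.1  0.5  3.7] T [ 0.21  0.51 -0.07] w 12.2
tool shift [ 5.3  4.6 -0.1]
```

Request:
drive_tool(plan=[[[5e-05,-0.00057,0.0001],10],[[5e-05,-0.00057,0.0002],10],[[5e-05,-0.00057,0.00022],10],[[5e-05,-0.00057,0.00022],10],[[5e-05,-0.00057,0.00022],10],[[5e-05,-0.00057,0.00022],10],[[5e-05,-0.00057,0.00022],10],[[0,0,-0.0005],0],[[0,0,0],0]])

```text
clock: 36.42
position: [584.7, -14.0, 206.6]
ee_rot: [0.498, 0.867, 0.001, 0.003]
contact_force: [0.2, 1.4, 0.7]
gripper_width: 12.5
```

```bash
python3 - <<'E'
from st import st
st(583.5,-11.5)
E
```

```text
t 36.42 pos [584.7 -14.  206.6] hx 120.2 zax [ 0.007 -0.001 -1.   ] j [  14.6   20.3   -9.9    0.2  -59.5 -164.5] F [0.2 1.4 0.7] T [ 0.49 -0.02  0.04] w 12.5
tool shift [ 2.7  0.2 -0. ]
```

Request:
drive_tool(plan=[[[0,0,0],0],[[0,0,0],0],[[0,0,0],0],[[0,0,-0.01],0],[[0,0,-0.02],0],[[0,0,-0.015],0],[[0,0,0],0]], fingers=0.15)

```text
clock: 37.3
position: [585.2, -14.1, 254.0]
ee_rot: [0.5, 0.866, 0.002, 0.005]
contact_force: [-0.2, -0.2, -0.0]
gripper_width: 36.4
```

```bash
python3 - <<'E'
from m import *
from st import st
st(583.5,-11.5)
for n,b in(('top',(203,133,80,80)),('side',(200,150,80,80))):
    d=snap(n,n+'14'); i,_,_=up(d,*b,s=5); cv2.imwrite(f'pics/{n}14c.png',cv2.cvtColor(i,cv2.COLOR_RGB2BGR))
cv2.imwrite('pics/14.png',np.hstack([cv2.imread('pics/top14c.png'),cv2.imread('pics/side14c.png')]))
E
```

```text
t 37.3 pos [585.2 -14.1 254. ] hx 120.0 zax [ 0.011 -0.001 -1.   ] j [  14.6   18.    -6.1    0.3  -65.4 -164.7] F [-0.2 -0.2 -0. ] T [ 0.05  0.05 -0.01] w 36.4
tool shift [ 3.1 -0.1 -0. ]
```

View pics/14.png

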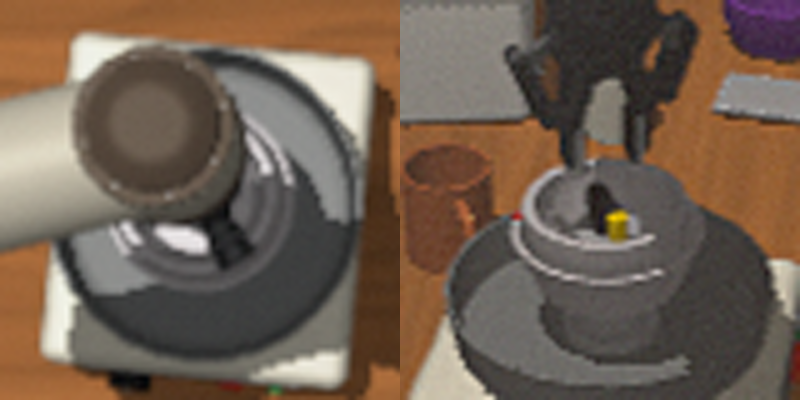

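Request:
drive_tool(plan=[[[0,0,0],-10.5],[[0,0,0],-10.5],[[0,0,0],-10.5],[[0,0,0],-10.5],[[0,0,0],-10.5],[[0,0,0],-10.5],[[0,0,0],-10.5],[[0,0,0],-10.5],[[0,0,0],-10.5],[[0,0,0],-10.5],[[0,0,0],-10.5],[[0,0,0],-10.5]])

```text
clock: 38.9
position: [584.0, -14.3, 250.9]
ee_rot: [-0.547, 0.837, -0.002, 0.002]
contact_force: [0.2, -0.5, -0.8]
gripper_width: 36.2
```

Request:
drive_tool(plan=[[[0,0,0],-10.5],[[0,0,0],-10.5],[[0,0,0],-10.5],[[0,0,0],-10.5],[[0,0,0],-10.5],[[0,0,0],-1.5],[[-0.0033,0,0],0],[[0,0,0],0]])

```text
clock: 39.9
position: [582.6, -11.2, 251.9]
ee_rot: [0.866, -0.501, 0.004, -0.001]
contact_force: [-0.3, 0.2, -0.2]
gripper_width: 36.1
```

```bash
python3 - <<'E'
from m import *
from st import st
st(583.0,-11.2)
for n,b in(('top',(203,133,80,80)),('side',(200,150,80,80))):
    d=snap(n,n+'15'); i,_,_=up(d,*b,s=5); cv2.imwrite(f'pics/{n}15c.png',cv2.cvtColor(i,cv2.COLOR_RGB2BGR))
cv2.imwrite('pics/15.png',np.hstack([cv2.imread('pics/top15c.png'),cv2.imread('pics/side15c.png')]))
i,H,f=up(d,222,180,32,28,s=8)
y=(H[...,1]>150)&(H[...,0]>21)&(H[...,0]<34)&(H[...,2]>110); b,c,s=big(y); print(f(c),ray(d,*f(c),190))
E
```

```text
t 39.9 pos [582.6 -11.2 251.9] hx -60.1 zax [ 0.007 -0.002 -1.   ] j [ 14.9  17.9  -6.4   0.2 -65.3  14.9] F [-0.3  0.2 -0.2] T [0.01 0.03 0.02] w 36.1
tool shift [ 0.2 -0.3  0. ]
[243.00103428 194.40666864] [576.06340122   4.37182007 190.        ]
```

View pics/15.png

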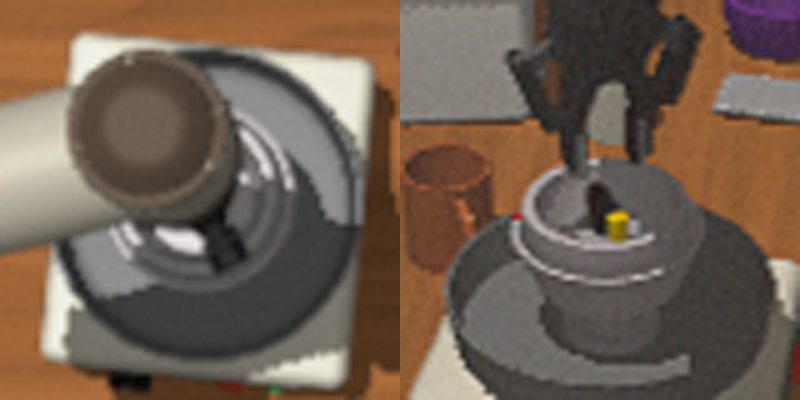

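Request:
drive_tool(plan=[[[0,0,0.02],0],[[0,0,0.015],0],[[0,0,0.01],0],[[0,0,0],0],[[0,0,0],0]])

```text
clock: 40.62
position: [583.6, -11.5, 207.6]
ee_rot: [0.866, -0.5, 0.004, -0.001]
contact_force: [-0.7, -0.1, 0.6]
gripper_width: 36.4
```

```bash
python3 - <<'E'
from st import st
st(583.0,-11.2)
E
```

```text
t 40.62 pos [583.6 -11.5 207.6] hx -60.0 zax [ 0.008 -0.002 -1.   ] j [ 14.9  20.1 -10.1   0.3 -59.4  14.9] F [-0.7 -0.1  0.6] T [ 0.06 -0.02 -0.03] w 36.4
tool shift [-0.5  0.4 -0. ]
```

Request:
drive_tool(plan=[[[-0.0003,0.0004,0],0],[[0,0,0],0],[[0,0,0],0],[[0,0,0],0],[[0,0,0],0]], fingers=1.0)

```text
clock: 41.25
position: [583.0, -11.3, 207.8]
ee_rot: [0.866, -0.5, 0.004, -0.001]
contact_force: [-0.4, 0.2, 5.0]
gripper_width: 12.5
```

```bash
python3 - <<'E'
from st import st
st(583.0,-11.2)
E
```

```text
t 41.25 pos [583.  -11.3 207.8] hx -60.0 zax [ 0.009 -0.002 -1.   ] j [ 14.9  20.  -10.1   0.3 -59.4  14.9] F [-0.4  0.2  5. ] T [0.25 0.17 0.06] w 12.5
tool shift [-0.1 -0.  -0. ]
```

Request:
drive_tool(plan=[[[0,0,0],10],[[0,0,0.0001],10],[[0,0,0.0002],10],[[0,0,0.00022],10],[[0,0,0.00022],10],[[0,0,0],0]])

```text
clock: 42.0
position: [583.2, -11.3, 206.7]
ee_rot: [-0.574, 0.819, -0.003, 0.003]
contact_force: [0.0, 0.7, 3.9]
gripper_width: 12.8
```

```bash
python3 - <<'E'
from st import st
st(583.0,-11.2)
E
```

```text
t 42.0 pos [583.2 -11.3 206.7] hx -109.9 zax [ 0.009 -0.002 -1.   ] j [ 14.9  20.1 -10.2   0.3 -59.3 -35. ] F [0.  0.7 3.9] T [ 0.19 -0.25 -0.03] w 12.8
tool shift [ 0.   0.2 -0. ]
```

Request:
drive_tool(plan=[[[0,0,0.0001],10],[[0,0,0.0002],10],[[0,0,0.00022],10],[[0,0,0.00022],10],[[0,0,0.00022],10],[[0,0,0.0002],10],[[0,0,0],0],[[0,0,0],0]])

```text
clock: 43.0
position: [582.9, -11.6, 205.4]
ee_rot: [-0.089, 0.996, -0.002, 0.004]
contact_force: [1.0, -0.7, 3.2]
gripper_width: 12.6
```

```bash
python3 - <<'E'
from m import *
from st import st
st(583.0,-11.2)
for n,b in(('top',(203,133,80,80)),('side',(200,150,80,80))):
    d=snap(n,n+'16'); i,_,_=up(d,*b,s=5); cv2.imwrite(f'pics/{n}16c.png',cv2.cvtColor(i,cv2.COLOR_RGB2BGR))
cv2.imwrite('pics/16.png',np.hstack([cv2.imread('pics/top16c.png'),cv2.imread('pics/side16c.png')]))
for n in('top16','side16'):
    i=cv2.imread(f'pics/{n}.png'); cv2.imwrite(f'pics/{n}b.png',cv2.resize(i,(800,600)))
E
```

```text
t 43.0 pos [582.9 -11.6 205.4] hx -169.8 zax [ 0.008 -0.002 -1.   ] j [ 14.9  20.1 -10.3   0.3 -59.2 -94.9] F [ 1.  -0.7  3.2] T [-0.32 -0.35  0.01] w 12.6
tool shift [-0.1  0.4 -0. ]
```

View pics/16.png

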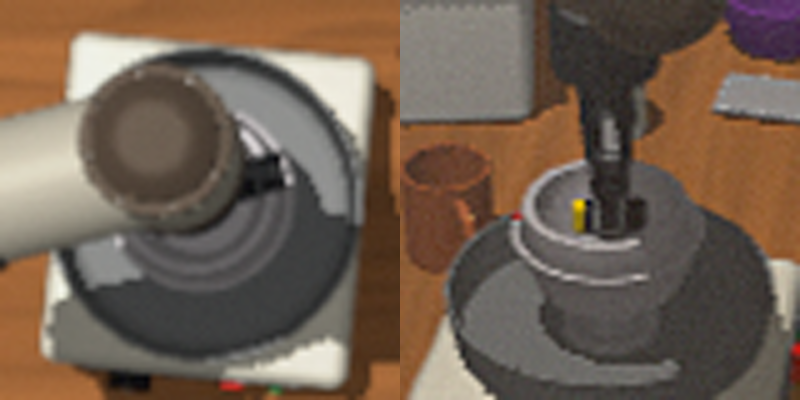

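View pics/top16b.png

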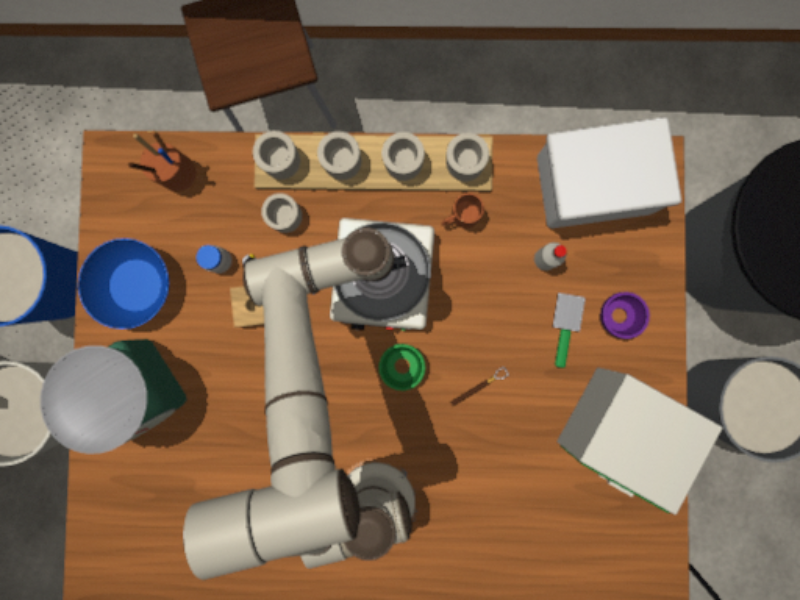

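```bash
python3 - <<'E'
from st import st,arm
print(arm.job_done()); st()
E
```

```text
the job is handed in; nothing more can be done
None
the job is handed in; nothing more can be done
```

The job is handed in at 43 s of the 72 s allowed. The reducing cup is nested in the cup head and the centre bolt is started about one turn. The arm is still gripping the bar. No verdict was reported, so what follows rests on my own measurements.

- **Cup:** I gripped it by its wall, lowered it until it touched at the expected height (TCP 210 mm) and let go. A top picture afterwards showed it seated, 2–3 mm off centre, within the 4 mm side play.
- **Finding the thread start:** I felt the thread at a nose depth of about −33.9 mm, where −33.6 mm was expected. Turning backward, the contact force vanished about 14° past the red dot. The bolt then came down about 7 mm onto the next turn, to about −40.4 mm.
- **Forward turn:** I turned it about 360° clockwise, re-gripping once on the way. The net force on the wrist stayed within about 6 N.
- **Final state:** The nose is at about −48.6 mm and the yellow end is about 17° from the dot. The tool leans 0.5°, the grip is closed on the bar, and the last wrist force was about 3 N.
- **Bystanders:** In the last top picture they look unmoved.

**What went wrong or disagreed:**
- **Joint 6 limit:** While carrying the bolt, joint 6 ran into its limit and tilted the tool by 3°. I undid this in free air by pushing into the opposite limit, before inserting the bolt.
- **Cameras:** The two views disagreed by 2–3 mm on the hole position, so I centred the bolt by the sideways forces instead.
- **Not seen at the end:** The gripper and arm hid the cup and the bolt from above, so their final states come from the forces and arm pose plus the side view.

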